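# Lower the press bar over the rod of the glue press

### The job

Pick up the drilled press bar by its blue grip block and lower it, kept level, over the tall steel rod of the glue press until it lies flat on the striped blank, lined up along it. Lower it all the way rather than dropping it, then let go; leave the solid bar and the glue bottle where they are.

Things in the scene. Friction and masses are not known exactly. Their poses are not given: they have to be found in the camera images.
- drilled_bar: Brown wooden bar 220 x 64 x 18 mm, lying flat, with a 34 mm hole through it near one end. Origin: hole axis, underside; x along the bar (it ends 35 mm to +x, 185 mm to -x), z up. On top a blue grip block, 40 mm along x, 30 mm along y, its top 60 mm above the underside, centred on the bar's width 80 mm from the origin to -x, near the balance point. About 190 g.
- solid_bar: Bystander: the same wooden bar with the same blue grip block but no hole, lying flat. Origin and axes at the same place as on the drilled bar (underside, 80 mm to +x of the grip block). Not to be moved.
- press: Fixed plywood bed 90 mm wide with a vertical steel rod, 14 mm across, tip 169 mm above bench. Origin: rod axis at bench height; z up; bed spans 60 mm to +x, 240 mm to -x. A red disc (60 mm) round the rod's foot and a striped blank (fixed, 50 to 170 mm to -x, 56 wide) have tops 40 mm above bench. Seated, the drilled bar lies on both, x along this x, grip block over the blank.
- glue_bottle: Bystander: yellow glue bottle with an orange cap, 64 mm in diameter, 170 mm tall, standing to one side. Origin: centre of its underside. Not to be moved.

How it is judged:
At the end, for the whole second after the job is handed in: The drilled bar is on the rod (hole axis within 15 mm of the rod's axis), flat on the blank and red disc (underside within 6 mm of their tops, tilt under 6 degrees), within 15 degrees of the press's length, released and at rest (horizontal distance between drilled_bar and press below 0.015 m and z of drilled_bar in the frame of press below 0.046 m and angle between drilled_bar's own z axis and vertical below 0.1 rad and angle between the x axis of drilled_bar and the x axis of press, either way round below 0.26 rad and contact force between the fingers and drilled_bar below 0.1 N and linear speed of drilled_bar below 0.02 m/s); the robot touches nothing.
It fails at once if the bar is dropped along the rod (faster than 0.5 m/s while on it) (horizontal distance between drilled_bar and press below 0.02 m and z of drilled_bar in the frame of press below 0.155 m and linear speed of drilled_bar above 0.5 m/s).
It fails at once if the bar is tilted more than 20 degrees while on the rod (horizontal distance between drilled_bar and press below 0.02 m and z of drilled_bar in the frame of press below 0.155 m and angle between drilled_bar's own z axis and vertical above 0.35 rad).
It fails at once if the solid bar is moved more than 25 mm (distance of solid_bar from where it was at the start of the episode above 0.025 m).
It fails at once if the glue bottle is moved more than 25 mm or tipped (distance of glue_bottle from where it was at the start of the episode above 0.025 m or angle between glue_bottle's own z axis and vertical above 0.3 rad).
It also fails if it takes over 42 s, if anything falls off the work surface, if the arm or the gripper's body presses on something with over 40 N, if the wrist force passes 120 N, or if a joint passes its speed limit or range.

### The arm

A 7-joint arm with a two-finger parallel gripper is mounted at the origin on the work surface. World frame = base frame: x ahead of the robot, y to its left, z up, the work surface at z = 0. Lengths are in m, angles in rad, forces in N, time in s.
With the tool pointing down it reaches from about 0.425 to 0.925 m from the base axis. Payload 6.8 kg.
Tool frame: the origin (TCP) lies at the very end of the fingers, on their centre line; the grasp point (between the pads) lies 19 mm behind it; z points along the fingers, y is the direction in which the jaws open and shut (so a half turn about z gives the same grasp; the last joint's range is limited). The gripper opens to 85 mm and grips with 20 to 120 N. Pads are 22 mm wide; open, the fingers measure 114 mm over their backs; the gripper's body (76 mm by 85 mm) begins 54 mm behind the grasp point. The pads swing forward as they close: fully open they stand 13 mm farther back than shut.
Start: joints at [-1.457, 0.477, 0.022, 1.555, -0.011, 1.109, -0.083], TCP at [0.148, 0.658, 0.231] pointing down, gripper open.
Joint ranges: [-2.96, 2.96], [-0.34, 2.1], [-1.41, 1.46], [0.24, 2.44], [-1.37, 4.51], [0.17, 1.92], [-2.96, 2.96]. Speed limits (rad/s): [2.39, 2.39, 3.14, 3.14, 3.14, 3.14, 3.14].

### API

Orientations are given as a unit quaternion [w, x, y, z].
In Python, from station import bot gives the robot as it stands.
- The arm moves only by the tool move_arm, never from a script. Its argument "commands" is text: rows parted by semicolons, each of 7 numbers parted by spaces: the opening, from 0 (shut) to 1 (fully open), then the shift along the tool's x, y, z in cm, then the turn, a rotation vector about the tool's x, y, z in degrees. In form: gripper tx ty tz rx ry rz; .... A call has 1 to 12 rows; each row shifts and turns the commanded pose from where the row before left it, along the tool's axes as they then stand; what a row does not reach is not made up. A row lasts 1/12 s, in which the tool goes at most 41.7 mm and 7.16 degrees, less where a joint would pass 70% of its speed; a pose out of reach is approached as far as the arm can. A call with a gripper value outside its range is refused whole. The fingers move at their own pace and stop on an object; "force" is the grip in N (left out, the last holds). Time passes only in rows, so rows that do not move let the fingers close. It gives the time, the measured TCP pose, the force and the opening at its end, in the units of the state.
- bot.get_obs(): the state, without advancing time (a new reading comes with each control period).
- bot.read_camera(name): name is "scene" or "top" or "wrist"; returns a dict with "img" (384x512x3 uint8, red, green, blue), "K" (3x3 intrinsics, pixels), "rvec" (rotation vector, rad) and "tvec" (3), from world to camera coordinates, as OpenCV has them; the wrist camera has in their place "hand_eye" (4x4, takes a point from camera to tool coordinates, whose origin is the TCP and whose axes are the flange's). Camera axes: x right, y down, z forward; pixel columns grow to the right and rows downward; lengths in m; the calibration is good to about 2 mm. A picture is of the moment at which its call begins: read the wrist's pose just before it. There is no depth.
- bot.hand_in(): hands the job in, once; it reports no verdict.
The state is a dict: "t": time; "q": joint angles; "joint_vel": joint speeds; "joint_torque": joint torques, N m; "eef_pos": TCP position; "tool_rot": TCP orientation; "contact_force": force on the tool from outside, world axes, zero at the start; "torque": the same for the moment, N m; "gripper_width": opening from 0.0 (shut) to 1.0 (fully open).
Only numpy, scipy, OpenCV 4.12 (cv2) and the standard library are available. Lean on these libraries where they do the work, as an engineer would, in place of code of your own. Each camera call takes 0.05 s, during which the arm holds its last target. There are 200 camera calls.

## Working session

There is one attempt and no reset: what is moved stays moved. The work goes in short steps, Python scripts to look and compute and a tool call to move; the robot and the scene stay as the last step left them, time stands still between calls to the robot, and variables do not carry over. Pictures are saved under pics/ and viewed, about 8 in all and at most 12, crops included, and the job is handed in when it is done.

Besides the shell and the picture viewer there is one more tool, called after "Call:" by a JSON object that holds its "op" and its "data". move_arm: Moves the arm, as the interface text tells. Its arguments: {"type":"object","properties":{"commands":{"type":"string"},"force":{"type":"number"}},"required":["commands"]}

```bash
mkdir -p pics; cat > h.py <<'E'
import numpy as np, cv2
from station import bot
def snap(n,f=None):
    o=bot.get_obs(); c=bot.read_camera(n)
    if f: cv2.imwrite('pics/'+f,c['img'][:,:,::-1])
    if n=='wrist':
        T=np.eye(4); w,x,y,z=o['tool_rot']
        from scipy.spatial.transform import Rotation as R
        T[:3,:3]=R.from_quat([x,y,z,w]).as_matrix(); T[:3,3]=o['eef_pos']
        C=T@c['hand_eye']; c['R']=C[:3,:3]; c['o']=C[:3,3]
    else:
        Rm=cv2.Rodrigues(np.array(c['rvec'],float))[0]; c['R']=Rm.T; c['o']=-Rm.T@np.array(c['tvec'],float).ravel()
    return c
def ray(c,uv,z):
    uv=np.atleast_2d(np.array(uv,float)); d=np.c_[uv,np.ones(len(uv))]@np.linalg.inv(c['K']).T@c['R'].T
    return c['o']+d*((z-c['o'][2])/d[:,2])[:,None]
def proj(c,p):
    q=(np.atleast_2d(p)-c['o'])@c['R']; q=q@np.array(c['K']).T; return q[:,:2]/q[:,2:]
E
python3 - <<'E'
from h import *
print(bot.get_obs())
a=snap('scene');b=snap('top')
im=np.hstack([a['img'],b['img']])[:,:,::-1]
cv2.imwrite('pics/top.png',b['img'][:,:,::-1]);cv2.imwrite('pics/scene.png',a['img'][:,:,::-1])
for c in (a,b): print(c['o'],c['R'][:,2],c['K'])
E
```

```text
{'t': 0.0, 'q': array([-1.45710365,  0.47779952,  0.02234362,  1.55646104, -0.0114854 ,
        1.10927457, -0.08311715]), 'joint_vel': array([-0.00101527,  0.00032277,  0.00107815,  0.00245362, -0.00059414,
        0.00148567,  0.00105253]), 'joint_torque': array([-2.09317623e-04, -5.96438742e+01,  1.60765104e+00, -2.81200022e+01,
        1.23702458e-02,  9.25536908e-03, -2.65579292e-07]), 'eef_pos': array([0.14837699, 0.65788607, 0.23032213]), 'tool_rot': array([-2.56423162e-05,  1.10665452e-01,  9.93857301e-01, -9.06727198e-04]), 'contact_force': array([ 0.24912814, -0.2487549 , -0.35226936]), 'torque': array([ 0.04639713,  0.01517797, -0.00265536]), 'gripper_width': 0.9938396025150243}
[1.08028994 0.47700294 1.00241187] [-0.42640386 -0.34372234 -0.83668076] [[428.27196581   0.         259.09333763]
 [  0.         428.27196581 188.56060078]
 [  0.           0.           1.        ]]
[0.50582657 0.09777816 1.2159252 ] [ 0.09592717 -0.001602   -0.99538707] [[483.29820594   0.         258.13920001]
 [  0.         483.29820594 187.9858418 ]
 [  0.           0.           1.        ]]
```

View pics/top.png

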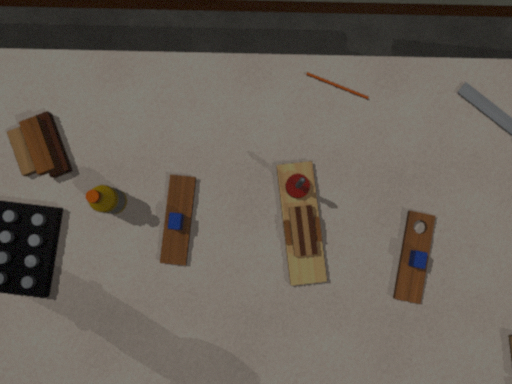

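View pics/scene.png

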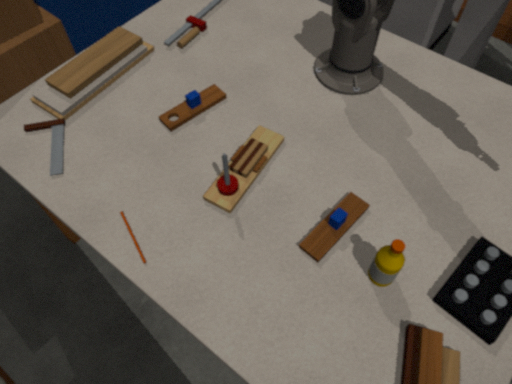

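The top view shows the drilled bar at right, with its hole at about (420,227) and grip block at (419,260). The press is in the middle, with the rod and red disc at about (298,186) and the blank towards (305,232). The solid bar is at (178,220) and the bottle at (100,198). The scene view shows the same layout.

```bash
python3 - <<'E'
from h import *
a=snap('scene');b=snap('top')
print('tcp proj',proj(a,[.148,.658,.231]),proj(b,[.148,.658,.231]))
def comps(c,lo,hi,amin=30):
    h=cv2.cvtColor(c['img'],cv2.COLOR_RGB2HSV); m=cv2.inRange(h,lo,hi)
    n,l,s,ce=cv2.connectedComponentsWithStats(m); return [(s[i],ce[i],l==i) for i in range(1,n) if s[i][4]>amin],m
for nm,c in (('scene',a),('top',b)):
    for s,ce,m in comps(c,(105,120,40),(130,255,255))[0]: print(nm,'blue',s,ce,ray(c,ce,.06))
    for s,ce,m in comps(c,(0,190,80),(5,255,255))[0]+comps(c,(172,170,60),(180,255,255))[0]: print(nm,'red',s,ce,ray(c,ce,.04))
# brown bars / bed by rect in top
for s,ce,m in comps(b,(5,100,40),(16,255,160),300)[0]:
    p=np.argwhere(m)[:,::-1]; w=ray(b,p,.018)[:,:2].astype(np.float32); r=cv2.minAreaRect(w); print('brown',ce,r, s[4])
for s,ce,m in comps(b,(14,60,120),(30,255,255),300)[0]:
    p=np.argwhere(m)[:,::-1]; w=ray(b,p,.015)[:,:2].astype(np.float32); r=cv2.minAreaRect(w); print('bed',ce,r,s[4])
    print(cv2.boxPoints(r))
A=cv2.resize(b['img'][150:290,270:340],None,fx=4,fy=4,interpolation=2);B=cv2.resize(b['img'][195:310,385:445],None,fx=4,fy=4,interpolation=2);C=cv2.resize(a['img'][115:215,195:295],None,fx=4,fy=4,interpolation=2)
o=np.zeros((560,A.shape[1]+B.shape[1],3),np.uint8);o[:,:280]=A;o[:460,280:]=B
cv2.imwrite('pics/crop1.png',np.hstack([o[:,:520],]) [:,:,::-1]); 
full=np.zeros((560,800,3),np.uint8); full[:,:520]=o; full[:280,520:]=cv2.resize(C,(280,280)); 
cv2.imwrite('pics/crop2.png',full[:,:,::-1])
E
```

```text
tcp proj [[575.85941545 147.26853595]] [[-33.91363672 412.29288177]]
scene blue [  37    0  122   53 2941] [92.83815029 16.59197552] [[ 0.39467632 -0.83405216  0.06      ]]
scene blue [186  91  15  17 176] [192.89772727  98.93181818] [[ 0.46996321 -0.27196388  0.06      ]]
scene blue [329 208  18  21 240] [337.2875     217.97916667] [[0.54694941 0.29903708 0.06      ]]
scene red [188  17  17   8  66] [195.56060606  20.40909091] [[ 0.16402531 -0.55166251  0.04      ]]
scene red [217 176  21  16 198] [227.18686869 184.56060606] [[0.63329987 0.00599599 0.04      ]]
top blue [168 213  15  16 198] [174.73737374 220.65151515] [[0.53471598 0.29321605 0.06      ]]
top blue [410 251  17  18 239] [418.15481172 259.        ] [[ 0.45610156 -0.28711472  0.06      ]]
top red [287 175  18  22 158] [294.0443038  186.84810127] [[0.62381481 0.00815319 0.04      ]]
brown [ 36.80937167 145.43184239] ((0.710896909236908, 0.6532161831855774), (0.15866445004940033, 0.11212795972824097), 22.711122512817383) 1878
brown [177.796  219.5675] ((0.5394397974014282, 0.2934023439884186), (0.0639645904302597, 0.2185
[... 392 characters left out ...]
36149537563324), (0.05979107692837715, 0.08623354882001877), 7.2909111976623535) 464
[[ 0.6236897   0.04333569]
 [ 0.63463336 -0.04220062]
 [ 0.69394106 -0.0346127 ]
 [ 0.6829974   0.05092362]]
bed [292.61651917 202.36283186] ((0.5917810201644897, -0.004768818616867065), (0.07908699661493301, 0.08623555302619934), 8.056203842163086) 339
[[ 0.5465851   0.03238163]
 [ 0.5586705  -0.05300287]
 [ 0.63697696 -0.04191927]
 [ 0.6248915   0.04346523]]
bed [305.27015707 268.67748691] ((0.43813762068748474, -0.025452353060245514), (0.09402907639741898, 0.086382657289505), 7.659978866577148) 955
[[ 0.38578546  0.01108681]
 [ 0.39729977 -0.07452502]
 [ 0.49048978 -0.06199151]
 [ 0.47897547  0.02362031]]
```

View pics/crop2.png

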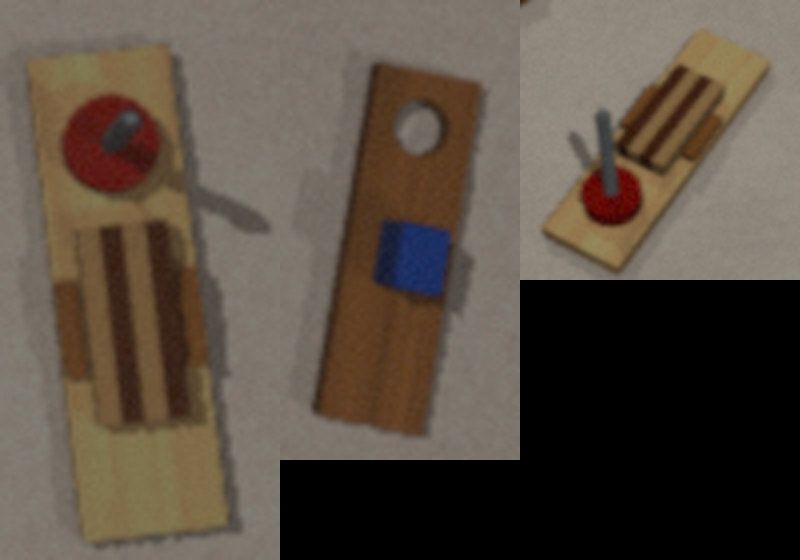

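Call:
{"op": "move_arm", "data": {"commands": "1 -3.6 -0.5 -0.3 0 0 3.4; 1 -3.6 -0.5 -0.3 0 0 3.4; 1 -3.6 -0.5 -0.3 0 0 3.4; 1 -3.6 -0.5 -0.3 0 0 3.4; 1 -3.6 -0.5 -0.3 0 0 3.4; 1 -3.6 -0.5 -0.3 0 0 3.4; 1 -3.6 -0.5 -0.3 0 0 3.4; 1 -3.6 -0.5 -0.3 0 0 3.4; 1 -3.6 -0.5 -0.3 0 0 3.4; 1 -3.6 -0.5 -0.3 0 0 3.4; 1 -3.6 -0.5 -0.3 0 0 3.4; 1 -3.6 -0.5 -0.3 0 0 3.4"}}

```text
t: 1.2
eef_pos: [0.4799, 0.3863, 0.2673]
tool_rot: [0.0, 0.452, 0.892, 0.0]
contact_force: [0.6, 1.1, 0.4]
gripper_width: 1.001
```

Call:
{"op": "move_arm", "data": {"commands": "1 -3.6 -0.5 0 0 0 3.4; 1 -3.6 -0.5 0 0 0 3.4; 1 -3.6 -0.5 0 0 0 3.4; 1 -3.6 -0.5 0 0 0 3.4; 1 -3.6 -0.5 0 0 0 3.4; 1 -3.6 -0.5 0 0 0 3.4; 1 -3.6 -0.5 0 0 0 3.4; 1 -3.6 -0.5 0 0 0 3.4; 1 -3.6 -0.5 0 0 0 3.4; 1 -3.6 -0.5 0 0 0 3.4; 1 0 0 0 0 0 0; 1 0 0 0 0 0 0"}}

```text
t: 2.2
eef_pos: [0.561, 0.0364, 0.2675]
tool_rot: [0.0, 0.693, 0.721, -0.0]
contact_force: [-0.3, 0.9, -0.2]
gripper_width: 0.998
```

```bash
python3 - <<'E'
from h import *
c=snap('wrist','w1.png')
print(bot.get_obs()['eef_pos'],c['o'],c['R'],proj(c,[.629,.002,.04]),proj(c,[.629,.002,.169]))
E
```

```text
[0.56108667 0.03889967 0.26733255] [0.55749677 0.11476099 0.41050494] [[ 0.99927106  0.03601398  0.01266294]
 [ 0.03816122 -0.95136944 -0.30567942]
 [ 0.00103841  0.30593983 -0.95205028]] [[310.04839597 187.27966113]] [[333.11517625 228.897382  ]]
```

View pics/w1.png

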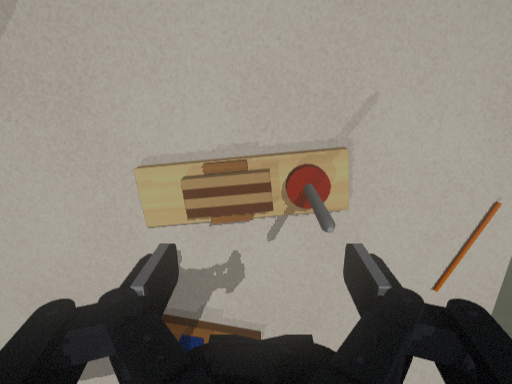

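The wrist view shows the press clearly, with the disc centre at about (308,187), the rod tip at about (328,225) and the blank from (183,198) to (272,193). I'll measure the press here and then go on to the bar.

```bash
python3 - <<'E'
from h import *
c=snap('wrist')
h=cv2.cvtColor(c['img'],cv2.COLOR_RGB2HSV)
m=cv2.inRange(h,(0,180,60),(6,255,255))|cv2.inRange(h,(172,180,60),(180,255,255))
n,l,s,ce=cv2.connectedComponentsWithStats(m); i=1+np.argmax(s[1:,4])
hull=cv2.convexHull(np.argwhere(l==i)[:,::-1].astype(np.int32))[:,0]
w=ray(c,hull,.04)[:,:2].astype(np.float32); print('disc',cv2.minEnclosingCircle(w), s[i])
print('tip',ray(c,[328,225],.169))
# bed corners
p=ray(c,[[136,168],[347,149],[349,210],[147,227]],.02); print(p); 
print([np.degrees(np.arctan2(*(b-a)[[1,0]])) for a,b in((p[0],p[1]),(p[3],p[2]))],[np.linalg.norm(b-a) for a,b in((p[0],p[1]),(p[1],p[2]))])
# target for grasp
b=snap('top'); H=ray(b,[420,227],.018)[0]; print('hole',H)
a=np.radians(-10.3); print('grip pred',H[:2]-.08*np.array([np.cos(a),np.sin(a)]))
E
```

```text
disc ((0.6160127520561218, 0.005091695114970207), 0.026174461469054222) [287 170  25  34 294]
tip [[0.6240072  0.00860971 0.169     ]]
[[ 0.38866232  0.01676296  0.02      ]
 [ 0.67819131  0.05546762  0.02      ]
 [ 0.69304493 -0.03327471  0.02      ]
 [ 0.39691527 -0.07279104  0.02      ]]
[np.float64(7.61423991885775), np.float64(7.600797011622407)] [np.float64(0.29210458366719527), np.float64(0.08997683876261013)]
hole [ 0.53284591 -0.30652019  0.018     ]
grip pred [ 0.45413511 -0.29221602]
```

Call:
{"op": "move_arm", "data": {"commands": "1 -3.6 -1.31 0.7 0 0 0; 1 -3.6 -1.31 0.7 0 0 0; 1 -3.6 -1.31 0.7 0 0 0; 1 -3.6 -1.31 0.7 0 0 0; 1 -3.6 -1.31 0.7 0 0 0; 1 -3.6 -1.31 0.7 0 0 0; 1 -3.6 -1.31 0.7 0 0 0; 1 -3.6 -1.31 0.7 0 0 0; 1 -3.6 -1.31 0.7 0 0 0; 1 0 0 0 0 0 6.3; 1 0 0 0 0 0 6.3; 1 0 0 0 0 0 0"}}

```text
t: 3.35
eef_pos: [0.458, -0.289, 0.2038]
tool_rot: [-0.0, 0.768, 0.641, -0.0]
contact_force: [0.5, 0.1, 0.8]
gripper_width: 0.999
```

```bash
python3 - <<'E'
from h import *
c=snap('wrist','w2.png');o=bot.get_obs()
print(o['eef_pos'],o['tool_rot'])
h=cv2.cvtColor(c['img'],cv2.COLOR_RGB2HSV); m=cv2.inRange(h,(105,120,40),(130,255,255))
n,l,s,ce=cv2.connectedComponentsWithStats(m); i=1+np.argmax(s[1:,4]); print(s[i],ce[i])
v=h[:,:,2][l==i]; print(np.percentile(v,[5,25,50,75,95]))
E
```

```text
[ 0.45833657 -0.28841754  0.20394122] [-2.48605120e-04  7.65286000e-01  6.43690341e-01 -1.45707553e-04]
[ 239  160   38   33 1034] [257.48839458 177.94294004]
[106. 137. 139. 140. 142.]
```

View pics/w2.png

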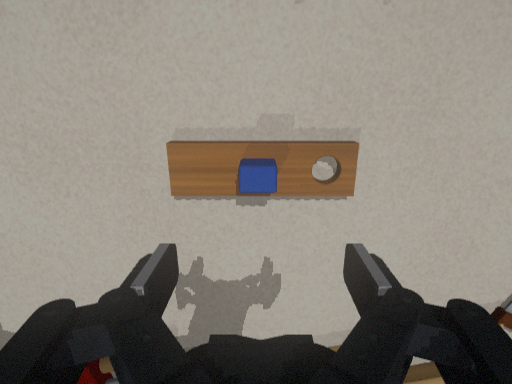

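The wrist view shows the drilled bar straight in the image, with its corners at (168,142), (357,142), (354,195) and (171,195). The block's top face is at about (258,178) and the hole at (325,169).

```bash
python3 - <<'E'
from h import *
c=snap('wrist');o=bot.get_obs()
h=cv2.cvtColor(c['img'],cv2.COLOR_RGB2HSV); m=cv2.inRange(h,(105,120,125),(130,255,255))
p=np.argwhere(m)[:,::-1]; p=p[p[:,1]<220]
r=cv2.minAreaRect((ray(c,p,.06)[:,:2]*1000).astype(np.float32)); print('block',r)
q=ray(c,[[168,142],[357,142],[354,195],[171,195]],.018); print(q,[np.linalg.norm(q[i]-q[i-1]) for i in range(4)])
d=q[1]+q[2]-q[0]-q[3]; y=np.arctan2(d[1],d[0]); print('yaw',np.degrees(y),'mid',q.mean(0),'grip from mid',q.mean(0)[:2]-.005*np.array([np.cos(y),np.sin(y)]))
print('hole',ray(c,[325,169],.012))
from scipy.spatial.transform import Rotation as R
w,x,yy,z=o['tool_rot'];M=R.from_quat([x,yy,z,w]).as_matrix()
g=np.array([r[0][0]/1000,r[0][1]/1000,.025]); print('tool y az',np.degrees(np.arctan2(M[1,1],M[0,1])),'delta tool cm',(g-o['eef_pos'])@M*100)
E
```

```text
block ((454.0216064453125, -290.4202575683594), (26.8698673248291, 37.515838623046875), 80.12211608886719)
[[ 0.35929834 -0.24070966  0.018     ]
 [ 0.57146533 -0.27765427  0.018     ]
 [ 0.56338822 -0.34099531  0.018     ]
 [ 0.34575235 -0.30309829  0.018     ]] [np.float64(0.06384226279152883), np.float64(0.21535954486722464), np.float64(0.06385395314698891), np.float64(0.22091074474957914)]
yaw -9.877879260428433 mid [ 0.45997606 -0.29061438  0.018     ] grip from mid [ 0.45505018 -0.28975664]
hole [[ 0.53336328 -0.30454775  0.012     ]]
tool y az -9.744659401805091 delta tool cm [-0.30573788 -0.38961592 17.90212679]
```

Call:
{"op": "move_arm", "data": {"commands": "1 -0.3 -0.4 3 0 0 0; 1 0 0 3 0 0 0; 1 0 0 3 0 0 0; 1 0 0 3 0 0 0; 1 0 0 2.5 0 0 0; 1 0 0 1.5 0 0 0; 1 0 0 1 0 0 0; 1 0 0 0.8 0 0 0; 1 0 0 0 0 0 0; 1 0 0 0 0 0 0"}}

```text
t: 4.28
eef_pos: [0.4536, -0.2917, 0.0267]
tool_rot: [0.0, 0.766, 0.643, 0.0]
contact_force: [-0.4, -0.3, 0.8]
gripper_width: 1.0
```

Call:
{"op": "move_arm", "data": {"commands": "0 0 0 0 0 0 0; 0 0 0 0 0 0 0; 0 0 0 0 0 0 0; 0 0 0 0 0 0 0; 0 0 0 0 0 0 0; 0 0 0 0 0 0 0; 0 0 0 0 0 0 0; 0 0 0 0 0 0 0; 0 0 0 0 0 0 0; 0 0 0 0 0 0 0", "force": 60}}

```text
t: 5.12
eef_pos: [0.4535, -0.292, 0.0271]
tool_rot: [0.0, 0.767, 0.642, 0.0]
contact_force: [-1.3, 1.6, 6.3]
gripper_width: 0.457
```

Call:
{"op": "move_arm", "data": {"commands": "0 0 0 -0.5 0 0 0; 0 0 0 -1 0 0 0; 0 0 0 -2 0 0 0; 0 0 0 -2.5 0 0 0; 0 0 0 -2.5 0 0 0; 0 0 0 -2.5 0 0 0; 0 0 0 -2.5 0 0 0; 0 0 0 -2.5 0 0 0; 0 0 0 -2.5 0 0 0; 0 0 0 -2 0 0 0; 0 0 0 -1 0 0 0; 0 0 0 0 0 0 0"}}

```text
t: 6.12
eef_pos: [0.4538, -0.2925, 0.2436]
tool_rot: [0.002, 0.767, 0.642, 0.001]
contact_force: [0.7, -0.1, -2.6]
gripper_width: 0.458
```

Call:
{"op": "move_arm", "data": {"commands": "0 2 0.22 0 0 0 0; 0 3 0.44 0 0 0 0; 0 3.5 0.48 0 0 0 0; 0 3.5 0.5 0 0 0 0; 0 3.5 0.5 0 0 0 -3.5; 0 3.5 0.25 0 0 0 -3.5; 0 3.5 0 0 0 0 -3.5; 0 3 -0.2 0 0 0 -3.5; 0 2.5 -0.3 0 0 0 -3.5; 0 1 -0.2 0 0 0 0; 0 0 0 0 0 0 0; 0 0 0 0 0 0 0"}}

```text
t: 7.12
eef_pos: [0.4986, -0.009, 0.2401]
tool_rot: [-0.001, 0.66, 0.752, -0.001]
contact_force: [0.2, -0.2, -2.1]
gripper_width: 0.46
```

```bash
python3 - <<'E'
from h import *
c=snap('wrist','w3.png');o=bot.get_obs()
print(o['eef_pos'],o['tool_rot'],o['gripper_width'],o['contact_force'],proj(c,[.625,.006,.169]))
E
```

```text
[ 0.49895276 -0.00993274  0.24047882] [-2.88571684e-04  6.60357802e-01  7.50950698e-01 -7.33542492e-04] 0.45760846771095787 [-0.42185043 -0.60759605 -1.78208454] [[421.62755238 203.31059531]]
```

View pics/w3.png

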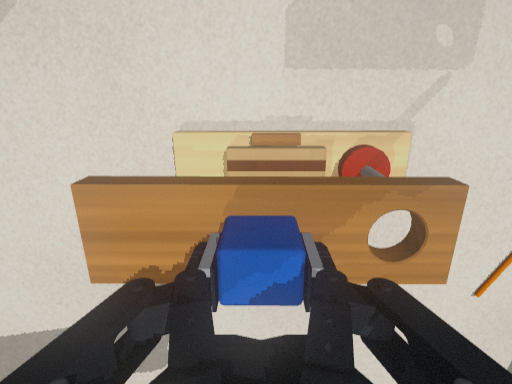

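The wrist view shows the bar held level, with the hole's top rim centred at about (397,236). The rod and disc, partly hidden behind the bar, are at about (370,168).

```bash
python3 - <<'E'
from h import *
c=snap('wrist');o=bot.get_obs();a=snap('scene');b=snap('top')
H=ray(c,[397.5,235.5],o['eef_pos'][2]-.0087)[0]; print('hole',H)
q=ray(c,[[76,182],[463,185],[447,283],[91,282]],o['eef_pos'][2]-.0087);print(q,[np.linalg.norm(q[i]-q[i-1]) for i in range(4)])
print('blk top rim level check done')
for n,cc,p in(('top',b,[302.5,179.5]),('scene',a,[224.3,155.4])): print(n,ray(cc,p,.169))
# disc from both views in saved pictures (full hull incl. rod occlusion)
for n,cc in(('top.png',b),('scene.png',a)):
    im=cv2.imread('pics/'+n);h=cv2.cvtColor(im,cv2.COLOR_BGR2HSV)
    m=cv2.inRange(h,(0,150,30),(8,255,255))|cv2.inRange(h,(170,150,30),(180,255,255))
    k,l,s,ce=cv2.connectedComponentsWithStats(m)
    for i in range(1,k):
        w=ray(cc,[ce[i]],.04)[0]
        if s[i][4]>100 and np.hypot(*(w[:2]-[.626,.005]))<.05:
            hu=cv2.convexHull(np.argwhere(l==i)[:,::-1].astype(np.int32))[:,0]
            print(n,'disc',cv2.minEnclosingCircle((ray(cc,hu,.039)[:,:2]*1000).astype(np.float32)))
from scipy.spatial.transform import Rotation as R
w,x,yy,z=o['tool_rot'];M=R.from_quat([x,yy,z,w]).as_matrix()
print('tool y az',np.degrees(np.arctan2(M[1,1],M[0,1])))
g=np.array([.626,.005,H[2]]); print('delta tool cm',(g-H)@M*100)
E
```

```text
hole [0.57746996 0.00202471 0.23198737]
[[ 0.39389412  0.01108632  0.23198737]
 [ 0.60480311  0.03652676  0.23198737]
 [ 0.6165691  -0.02563378  0.23198737]
 [ 0.3987553  -0.05301324  0.23198737]] [np.float64(0.0642836326891295), np.float64(0.2124377926415964), np.float64(0.06326429738301644), np.float64(0.21952787169789437)]
blk top rim level check done
top [[ 6.27364296e-01 -2.32715545e-04  1.69000000e-01]]
scene [[0.63258027 0.00726745 0.169     ]]
top.png disc ((627.3360595703125, -0.04948316514492035), 29.49974250793457)
scene.png disc ((631.5098266601562, 6.799679756164551), 32.90241241455078)
tool y az 7.28441998526646
delta tool cm [-0.32021251  4.85155774 -0.00522313]
```

Call:
{"op": "move_arm", "data": {"commands": "0 -0.1 1 0 0 0 0; 0 -0.2 2 0 0 0 0; 0 0 1.5 0 0 0 0; 0 0 0.4 0 0 0 0; 0 0 0 1 0 0 0; 0 0 0 1 0 0 0; 0 0 0 0.5 0 0 0; 0 0 0 0 0 0 0; 0 0 0 0 0 0 0; 0 0 0 0 0 0 0"}}

```text
t: 8.15
eef_pos: [0.5483, -0.0059, 0.2164]
tool_rot: [-0.0, 0.66, 0.751, 0.0]
contact_force: [-0.1, -0.8, -1.3]
gripper_width: 0.459
```

```bash
python3 - <<'E'
from h import *
c=snap('wrist','w4.png');o=bot.get_obs();a=snap('scene','s4.png');b=snap('top','t4.png')
print(o['eef_pos'],proj(c,[.627,.0045,.169]),proj(a,[.627,.0045,.169]),proj(b,[.627,.0045,.169]))
A=cv2.resize(c['img'][130:290,320:500],None,fx=2.2,fy=2.2,interpolation=2);
B=cv2.resize(a['img'][100:220,160:300],(396,340),interpolation=2)
C=cv2.resize(b['img'][140:270,250:350],(300,390),interpolation=2)
f=np.zeros((600,800,3),np.uint8);f[:352,:396]=A;f[:340,400:796]=B;f[352:600,:190]=cv2.resize(C,(190,248))
cv2.imwrite('pics/c4.png',f[:,:,::-1])
E
```

```text
[ 0.54854679 -0.0058392   0.21666323] [[372.27078306 212.60574609]] [[224.94439576 153.43187474]] [[300.32838879 179.61996736]]
```

View pics/c4.png

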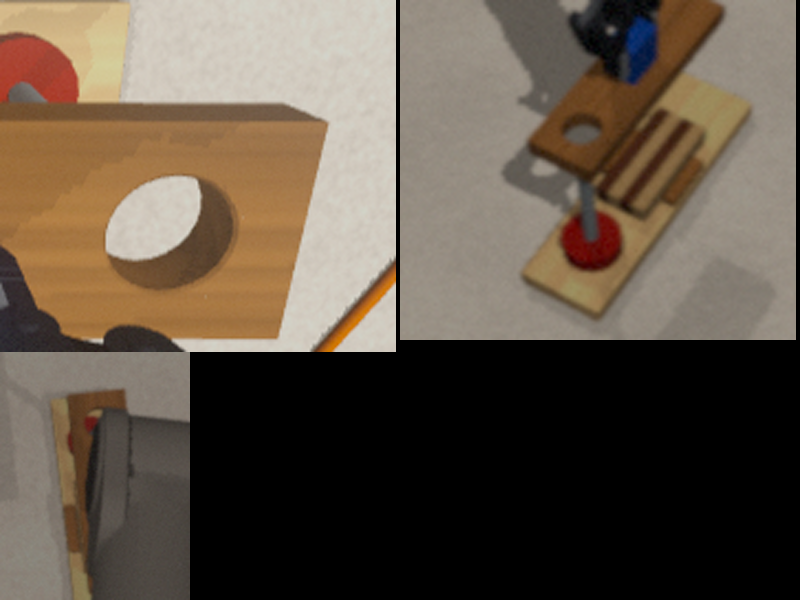

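The wrist crop shows the hole clear of the rod from this angle. The scene crop has the hole centre at about (582,129), with the rod rising beneath it. The top view is blocked by the arm. I'll compare the hole and rod in the scene camera, where any calibration bias is common to both.

```bash
python3 - <<'E'
from h import *
a=snap('scene');c=snap('wrist');o=bot.get_obs();z=o['eef_pos'][2]-.0087
u=[160+(582-400)/396*140,100+129/340*120]
print('scene hole',ray(a,u,z),'scene rod',ray(a,[224.3,155.4],.169))
# rod base: disc centre in the old picture
print('wrist hole',ray(c,[320+171/2.2,130+232/2.2],z))
E
python3 - <<'E'
import sys;sys.path.insert(0,'.')
import cv2,numpy as np
im=cv2.imread('pics/scene.png');s=cv2.imread('pics/s4.png')
f=np.hstack([cv2.resize(x[135:200,200:250],(400,520),interpolation=cv2.INTER_CUBIC) for x in(im,s)])
cv2.imwrite('pics/c5.png',f)
E
```

```text
scene hole [[0.63119    0.0098905  0.20796107]] scene rod [[0.63258027 0.00726745 0.169     ]]
wrist hole [[0.62761841 0.00609509 0.20796107]]
```

View pics/c5.png

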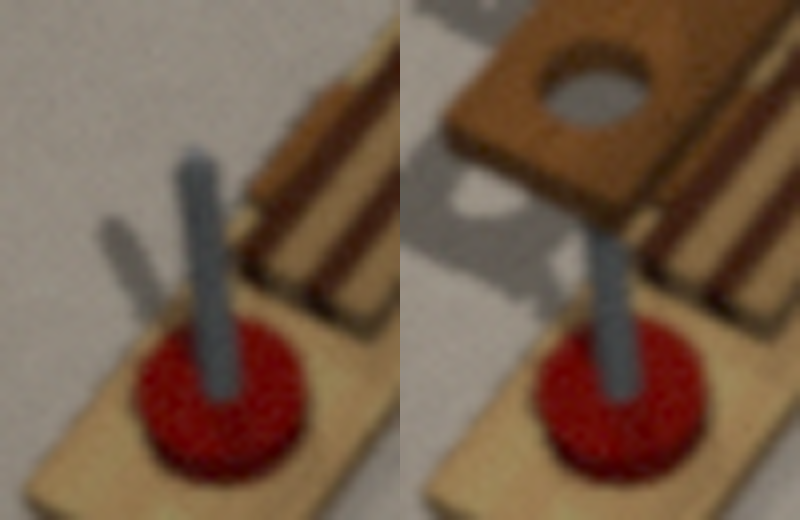

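In the scene view the rod tip at (224.5,154.4) and the hole at (224.7,145.4) agree to about 3 mm in the world, well inside the 10 mm clearance. I'm lowering slowly and watching the force.

Call:
{"op": "move_arm", "data": {"commands": "0 -0.1 0 0.8 0 0 0; 0 0 0 0.8 0 0 0; 0 0 0 0.8 0 0 0; 0 0 0 0.8 0 0 0; 0 0 0 0.8 0 0 0; 0 0 0 0.8 0 0 0; 0 0 0 0 0 0 0; 0 0 0 0 0 0 0"}}

```text
t: 9.07
eef_pos: [0.5483, -0.0069, 0.1676]
tool_rot: [-0.0, 0.66, 0.751, -0.001]
contact_force: [-0.0, -0.2, -2.0]
gripper_width: 0.459
```

```bash
python3 - <<'E'
from h import *
c=snap('wrist','w6.png');o=bot.get_obs();a=snap('scene');print(o['eef_pos'],o['contact_force'],o['torque'])
f=np.zeros((520,800,3),np.uint8);f[:,:400]=cv2.resize(a['img'][135:200,200:250],(400,520),interpolation=2);f[:360,400:]=cv2.resize(c['img'][130:292,320:500],(400,360),interpolation=2)
cv2.imwrite('pics/c6.png',f[:,:,::-1])
E
```

```text
[ 0.54869772 -0.0068995   0.1681839 ] [ 0.06579027 -0.51331152 -2.0848206 ] [-0.03307188 -0.02684126  0.04235259]
```

View pics/c6.png

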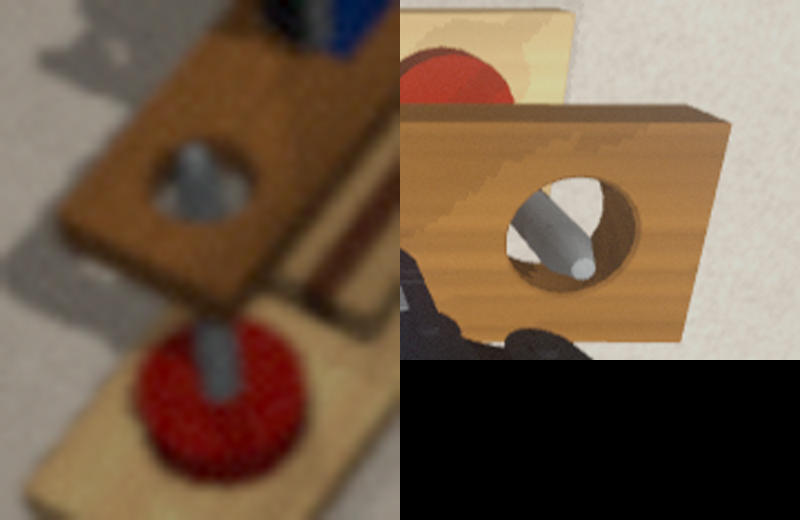

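The rod tip is inside the hole: it is at (582,268) in the wrist crop, where the hole centre is (572,234).

```bash
python3 - <<'E'
from h import *
c=snap('wrist');o=bot.get_obs();a=snap('scene')
k=400/180
t=ray(c,[320+182/k,130+268/k],.169)[0];H=ray(c,[320+172/k,130+234/k],o['eef_pos'][2]-.0087)[0];print('wrist tip,hole',t,H,t-H)
t=ray(a,[200+194/8,135+158/8],.169)[0];H=ray(a,[200+204/8,135+182/8],o['eef_pos'][2]-.0087)[0];print('scene',t,H,t-H)
E
```

```text
wrist tip,hole [6.27280524e-01 1.71272762e-04 1.69000000e-01] [0.6275103  0.00514745 0.15999043] [-0.00022978 -0.00497618  0.00900957]
scene [0.63114185 0.00584982 0.169     ] [0.63140867 0.00931735 0.15999043] [-0.00026682 -0.00346753  0.00900957]
```

Both views agree that the hole is about 4 mm too far in +y. I'll shift 0.4 cm and keep lowering.

Call:
{"op": "move_arm", "data": {"commands": "0 -0.2 0 0 0 0 0; 0 -0.2 0 0.4 0 0 0; 0 0 0 0.9 0 0 0; 0 0 0 1 0 0 0; 0 0 0 1 0 0 0; 0 0 0 1 0 0 0; 0 0 0 1 0 0 0; 0 0 0 1 0 0 0; 0 0 0 1 0 0 0; 0 0 0 1 0 0 0; 0 0 0 0.8 0 0 0; 0 0 0 0 0 0 0"}}

```text
t: 10.27
eef_pos: [0.548, -0.0107, 0.0754]
tool_rot: [-0.001, 0.66, 0.751, -0.001]
contact_force: [-0.0, 0.2, -2.0]
gripper_width: 0.458
```

Call:
{"op": "move_arm", "data": {"commands": "0 0 0 0.3 0 0 0; 0 0 0 0.3 0 0 0; 0 0 0 0.2 0 0 0; 0 0 0 0 0 0 0; 0 0 0 0 0 0 0"}}

```text
t: 10.68
eef_pos: [0.5493, -0.0107, 0.0695]
tool_rot: [0.0, 0.66, 0.751, 0.0]
contact_force: [0.7, 0.6, -2.5]
gripper_width: 0.456
```

Call:
{"op": "move_arm", "data": {"commands": "0 0 0 0.15 0 0 0; 0 0 0 0 0 0 0; 0 0 0 0.15 0 0 0; 0 0 0 0 0 0 0; 0 0 0 0 0 0 0"}}

```text
t: 11.1
eef_pos: [0.5494, -0.0107, 0.0671]
tool_rot: [-0.0, 0.66, 0.751, 0.0]
contact_force: [-3.2, 0.3, 6.9]
gripper_width: 0.457
```

Contact came at the expected height (TCP 0.067, so underside about 0.040). Releasing now and backing off upward.

Call:
{"op": "move_arm", "data": {"commands": "0.8 0 0 0 0 0 0; 0.8 0 0 0 0 0 0; 0.8 0 0 0 0 0 0; 0.8 0 0 0 0 0 0; 0.8 0 0 0 0 0 0; 0.8 0 0 0 0 0 0; 0.8 0 0 0 0 0 0"}}

```text
t: 11.68
eef_pos: [0.5492, -0.0108, 0.0662]
tool_rot: [-0.0, 0.66, 0.751, -0.0]
contact_force: [-0.0, 0.1, -0.3]
gripper_width: 0.798
```

Call:
{"op": "move_arm", "data": {"commands": "0.8 0 0 -0.5 0 0 0; 0.8 0 0 -1 0 0 0; 0.8 0 0 -2 0 0 0; 0.8 0 0 -2.5 0 0 0; 0.8 0 0 -2.5 0 0 0; 0.8 0 0 -2.5 0 0 0; 0.8 0 0 -2.5 0 0 0; 0.8 0 0 -2 0 0 0; 0.8 0 -1 -1 0 0 0; 0.8 0 -2 -0.5 0 0 0; 0.8 0 0 0 0 0 0; 0.8 0 0 0 0 0 0"}}

```text
t: 12.68
eef_pos: [0.5191, -0.0149, 0.2375]
tool_rot: [0.0, 0.66, 0.751, 0.001]
contact_force: [0.3, 0.1, -0.3]
gripper_width: 0.798
```

```bash
python3 - <<'E'
from h import *
c=snap('wrist');o=bot.get_obs();a=snap('scene');b=snap('top');print(o['eef_pos'],o['contact_force'],o['gripper_width'])
f=np.zeros((600,800,3),np.uint8);f[:,:400]=cv2.resize(a['img'][110:215,195:265],(400,600),interpolation=2);f[:300,400:]=cv2.resize(c['img'],(400,300));f[300:,400:]=cv2.resize(b['img'],(400,300))
cv2.imwrite('pics/c7.png',f[:,:,::-1]);cv2.imwrite('pics/w7.png',c['img'][:,:,::-1])
E
```

```text
[ 0.51955818 -0.01451906  0.23703145] [-0.69222222  1.27792257  1.36992438] 0.8027146493826105
```

View pics/c7.png

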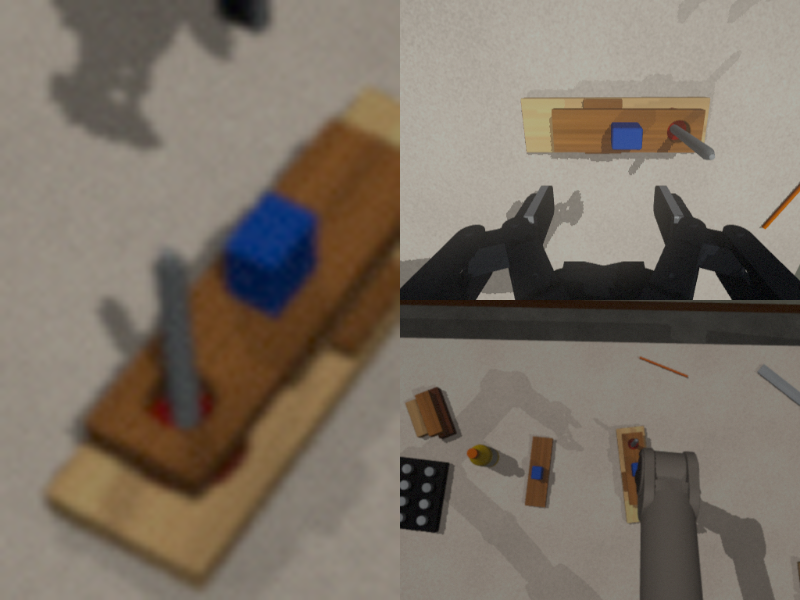

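The bar is on the rod and released. The rod comes up through the hole with the red disc showing around its foot, and the bystanders look undisturbed. A numeric check of the seating comes next.

```bash
python3 - <<'E'
from h import *
c=snap('wrist');s=512/400
def w(p,z): return ray(c,(np.array(p,float)-[400,0])*s,z)[:,:2]
q=w([[552,108],[705,109],[703,152],[553,151]],.058);d=q[1]+q[2]-q[0]-q[3];y=np.arctan2(d[1],d[0]);u=np.array([np.cos(y),np.sin(y)])
print('sizes',[np.linalg.norm(q[i]-q[i-1]) for i in range(4)],'yaw',np.degrees(y),'hole from corners',q.mean(0)+.075*u)
print('hole px',w([[680,131]],.058),'tip',w([[709,155]],.169))
cv2.imwrite('pics/c8.png',cv2.resize(c['img'][110:220,180:420],(800,366),interpolation=2)[:,:,::-1])
a=snap('scene');b=snap('top')
for n,cc,f in(('scene',a,'scene.png'),('top',b,'top.png')):
    for im in (cv2.imread('pics/'+f)[:,:,::-1],cc['img']):
        h=cv2.cvtColor(im,cv2.COLOR_RGB2HSV)
        for lo,hi in(((105,120,40),(130,255,255)),((22,150,60),(32,255,255))):
            m=cv2.inRange(h,lo,hi);k,l,st,ce=cv2.connectedComponentsWithStats(m)
            print(n,[ (ce[i].round(1).tolist(),int(st[i][4])) for i in range(1,k) if 60<st[i][4]<600])
E
```

```text
sizes [np.float64(0.06440273162880616), np.float64(0.2174423885715019), np.float64(0.06484124828396319), np.float64(0.22633793920048792)] yaw 6.98972538379434 hole from corners [0.62981408 0.00174902]
hole px [[0.63057322 0.00182034]] tip [[0.62288057 0.00285524]]
scene [([192.8, 98.9], 174), ([337.2, 217.9], 240)]
scene [([388.7, 260.7], 566)]
scene [([241.9, 153.8], 219), ([337.3, 218.0], 236)]
scene [([388.8, 260.9], 557)]
top [([174.7, 220.6], 196), ([418.0, 258.9], 239)]
top [([105.0, 198.9], 432)]
top [([299.9, 215.2], 92), ([174.8, 220.6], 197)]
top [([104.3, 198.4], 377)]
```

View pics/c8.png

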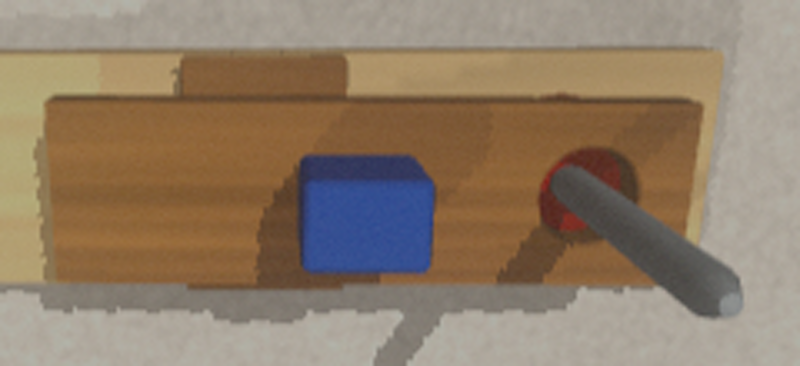

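The hole can't sit more than 10 mm off the rod axis, and the bystanders' pixels haven't moved, so I'm handing in.

```bash
python3 -c "
from station import bot
print(bot.get_obs()['t'],bot.hand_in())"
```

```text
the job is handed in; nothing more can be done
12.9833 None
```

The drilled bar is on the rod and lying flat on the blank, and the job is handed in at about 13 s of the 42 s allowed. I gripped the blue block along the bar, lowered the bar level at about 0.12 m/s, corrected 4 mm sideways at the rod tip, and pressed lightly to about 7 N. Then I let go and moved clear.

**Last checks**
- **Height:** contact came with the tool at 0.067 m, which puts the underside at about 40 mm.
- **Alignment:** the bar's yaw is about 7.0° against 7.6° for the press.
- **On the rod:** the hole measured at about (0.630, 0.002) m and the rod at about (0.625 to 0.628, 0.003) m. The fit itself limits the offset to 10 mm, inside the 15 mm allowed.
- **Bystanders:** the solid bar's pixels match the start to within 0.1 px. The bottle matches within 0.2 px in the scene view. It shifts about 0.8 px in the top view, where its mask is also smaller.

**Disagreements:** the cameras differed by up to about 7 mm on the rod's absolute position, so I aligned the hole to the rod within the same view. I inferred tilt from the level grasp, the contact height and the pictures, and did not measure it separately. One force reading after release showed about 2 N with nothing in the gripper, which I took as noise.

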